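# Clear the stamp from the card tray and hold its spring follower back for refilling

### The job

The index-card tray is empty and I want to refill it, but somebody left the rubber stamp inside, behind the spring-loaded follower plate: lift it out, stand it upright on the ink pad tin and let go of it. Then take the follower by its green finger grip, pull it back until the line on its ear is level with the tip of the red pointer, and finish while still holding it there, quite still against its spring, so that I can drop the cards in. Do not shift the ink pad, the red pointer or the packs of cards.

Things in the scene. Friction and masses are not known exactly. Their poses are not given: they have to be found in the camera images.
- card_tray: Grey metal tray, open on top, fixed to the desk, 176 mm (its x) x 120 mm (its y). Origin: centre of the underside. +x: card end (wall top 57 mm above the desk, thumb notch). -x: rear end, roughly towards the robot (wall top 33 mm). Floor 9 mm above the desk; side walls reach 44 mm, 112 mm apart inside. A white scale ledge (top 43 mm) runs along the +y wall, out to y = 73 mm.
- follower (a joint): Travel of the aluminium follower plate, in m: 0 = at the card end, where its spring keeps it; grows as it is pulled along the tray's -x; end stop 0.130. The spring pulls back with about 4.6 N at 0 plus 35 N per m (about 8 N at 0.1) and returns it to 0 whenever it is let go.
- follower_grip (a point): Centre of the green finger grip on top of the follower: upright block 10 mm thick (along tray x), 46 mm wide (along tray y), from 70 to 104 mm above the desk, centre at 87 mm; free on both faces; below it the plate is 4 mm thick, 108 mm wide, with a low foot 18 mm to the rear. Axes as the tray's. At joint 0 it lies at x = +66 mm, y = 0 of the tray.
- follower_ear (a point): End of the black line on the follower's small ear, which reaches over the white scale at the tray's +y side; moves with the follower, at the same tray x as the grip. Axes as the tray's.
- pointer (a joint): Where the red pointer clip is set on the scale, in m, on the same zero as joint follower: the ear is level with the pointer tip when both joints read the same. Between 0.088 and 0.115. Stiff, not to be shifted.
- pointer_tip (a point): Tip of the red pointer (clip 18 mm long, its top 52 mm above the desk, 70 to 82 mm from the tray's centre line on the +y side), pointing at the tray. Axes as the tray's.
- rubber_stamp: Wooden rubber stamp standing upright in the tray behind the follower, base lengthwise in it. Origin: centre of its underside, z up. Base 26 mm (its x) x 60 mm (its y) x 16 mm high; above it a neck 16 mm thick from 16 to 36 mm and a round turned handle 24 mm thick from 36 to 74 mm. About 70 g. Left there, it blocks the follower before it can reach the pointer.
- ink_pad: Red and white stamp pad tin, closed, lying flat and loose on the desk: 72 mm (its x) x 112 mm (its y) x 20 mm high. Origin: centre of its underside; its flat top is 20 mm above.
- pack_a: Lower one of two stacked packs of white index cards with a blue paper band, 74 x 105 x 25 mm, loose, waiting on the desk beyond the tray. Origin: centre of the underside. Leave alone.
- pack_b: Upper one of the two stacked packs, same size. Origin: centre of the underside. Leave alone.
- pack_c: Third pack of cards, same size, lying by itself on the desk. Origin: centre of the underside. Leave alone.
Not all that is in view belongs to the job. Of the things shaped like the rubber_stamp, the wooden one is meant.

How it is judged:
On the way, in this order (a step that is already met when the one before it is completed fails the run):
1. the rubber stamp stands upright on the ink pad tin, let go (z of rubber_stamp in the frame of ink_pad between 0.016 and 0.024 m and horizontal distance between rubber_stamp and ink_pad below 0.05 m and angle between rubber_stamp's own z axis and vertical below 0.1 rad and linear speed of rubber_stamp below 0.03 m/s and contact force between rubber_stamp and the fingers below 0.1 N), for 0.2 s.
2. the follower's ear is level with the red pointer (x of follower_ear in the frame of pointer_tip between -0.005 and 0.005 m), for 0.2 s.
At the end, for the whole second after the job is handed in: The fingers hold the follower (over 3 N), still (under 10 mm/s), its ear within 5 mm of the red pointer's tip along the scale; nothing else holds it. The stamp stands upright (0.1 rad), still and untouched on the ink pad tin, centre within 50 mm of the tin's centre (all of step 1 and all of step 2 and velocity of joint follower between -0.01 and 0.01 m/s and contact force between card_tray and the fingers above 3 N and contact force between rubber_stamp and card_tray below 0.1 N); the arm keeps its last pose, push and grip.
It fails at once if the ink pad is shifted by more than 25 mm (distance of ink_pad from where it was at the start of the episode above 0.025 m).
It fails at once if the red pointer is shifted by more than 3 mm (distance of pointer_tip from where it was at the start of the episode above 0.003 m).
It fails at once if a pack of cards is shifted by more than 25 mm (distance of any of pack_a, pack_b, pack_c from where it was at the start of the episode above 0.025 m).
It also fails if it takes over 51 s, if anything falls off the work surface, if the arm or the gripper's body presses on something with over 40 N, if the wrist force passes 120 N, or if a joint passes its speed limit or range.

### The arm

A 7-joint arm with a two-finger parallel gripper is mounted at the origin on a cart in front of the work surface, level with it; the furniture and walls round the work are solid. World frame = base frame: x ahead of the robot, y to its left, z up, the work surface at z = 0. Lengths are in m, angles in rad, forces in N, time in s.
With the tool pointing down it reaches from about 0.425 to 0.825 m from the base axis. Payload 3.6 kg.
Tool frame: the origin (TCP) lies at the very end of the fingers, on their centre line; the grasp point (between the pads) lies 19 mm behind it; z points along the fingers, y is the line along which they close (so a half turn about z gives the same grasp; the last joint's range is limited). The gripper opens to 93 mm and grips with 3 to 60 N. Pads are 15 mm wide; open, the fingers measure 128 mm over their backs; the gripper's body (75 mm by 188 mm) begins 65 mm behind the grasp point.
Start: joints at [-0.026, 0.615, -0.013, 1.423, 0.008, 1.103, -0.04], TCP at [0.65, 0, 0.197] pointing down, gripper open.
Joint ranges: [-3.12, 3.12], [-0.3, 2.06], [-1.34, 1.32], [0.26, 2.42], [-1.36, 4.5], [0.01, 1.98], [-2.84, 2.84]. Speed limits (rad/s): [2.79, 2.79, 3.14, 3.14, 3.14, 3.14, 3.14].

### API

Orientations are given as a 3x3 rotation matrix whose columns are the frame's x, y, z axes.
In Python, from workcell import state, cams, arm gives the robot as it stands.
- The arm moves only by the tool send_rows, never from a script. Its argument "series" is a list of rows, each a list of 7 numbers: the shift along the tool's x, y, z each as a share of 0.8 m, from -1 to 1, then the turn, a rotation vector about the tool's x, y, z each as a share of 30 degrees, from -1 to 1, then the opening in per cent of the stroke, from 0 (shut) to 100 (fully open). A call has exactly 10 rows; each row is the pose to reach, as a shift and turn from the pose commanded when the call began, along the tool's axes at that moment; what a row does not reach only later rows make up. A row lasts 1/12 s, in which the tool goes at most 41.7 mm and 7.16 degrees, less where a joint would pass 70% of its speed; a pose out of reach is approached as far as the arm can. A call with a number of a shift or a turn outside -1 to 1 is refused whole. A call with a gripper value outside its range is refused whole. The fingers move at their own pace and stop on an object; "newtons" is the grip in N (left out, the last holds). Time passes only in rows, so rows that repeat a pose let the fingers close, or fill a call up. It gives the time, the measured TCP pose, the force, the opening and the grip force at its end, in the units of the state.
- state(): the state, without advancing time (a new reading comes with each control period).
- cams.capture(name): name is "scene" or "side" or "wrist"; returns a dict with "img" (420x560x3 uint8, red, green, blue), "z_map" (420x560 float32, m along the optical axis (not along the pixel's ray), 0 where there is no reading), "camera_matrix" (3x3 intrinsics, pixels), "R" (3x3) and "t" (3): a world point X has camera coordinates R X + t. Camera axes: x right, y down, z forward; pixel columns grow to the right and rows downward; lengths in m; the calibration is good to about 2 mm. The wrist camera is an equidistant fisheye: a pixel r from the principal point sees the ray r / f radians off the axis. A picture is of the moment at which its call begins.
- arm.close_job(): hands the job in; it is judged then, once.
The state is a dict: "time_s": time; "joints": joint angles; "joint_vel": joint speeds; "joint_torque": joint torques, N m; "eef_pos": TCP position; "eef_rot": TCP orientation; "wrist_force": force on the tool from outside, world axes, zero at the start; "wrist_torque": the same for the moment, N m; "finger_gap": finger opening in m; "grip_force": force on a finger pad.
Only numpy, scipy, OpenCV 4.12 (cv2) and the standard library are available. Lean on these libraries where they do the work, as an engineer would, in place of code of your own. Each camera call takes 0.05 s, during which the arm holds its last target. There are 200 camera calls.

## Working session

There is one attempt and no reset: what is moved stays moved. The work goes in short steps, Python scripts to look and compute and a tool call to move; the robot and the scene stay as the last step left them, time stands still between calls to the robot, and variables do not carry over. Pictures are saved under pics/ and viewed, at most 10 in all, crops included, and the job is handed in when it is done.

Besides the shell and the picture viewer there is one more tool, called as name(argument=value, ...) on one line, values as JSON. send_rows: Moves the arm, as the interface text tells. Its arguments: {"type":"object","properties":{"series":{"type":"array","items":{"type":"array","items":{"type":"number"}}},"newtons":{"type":"number"}},"required":["series"]}

```bash
ls; mkdir -p pics; python3 - <<'E'
from workcell import state,cams,arm
import cv2,numpy as np,pickle
s=state();print(s['time_s'],s['eef_pos'],np.round(s['eef_rot'],3).tolist(),s['finger_gap'])
d={}
for n in("scene","side"):
    c=cams.capture(n);d[n]=c;cv2.imwrite(f"pics/{n}0.png",c["img"][:,:,::-1]);print(n,c["camera_matrix"].tolist(),c["R"].round(3).tolist(),c["t"])
pickle.dump(d,open("c0.pkl","wb"))
E
```

```text
pics
0.0 [6.49156218e-01 1.05457249e-05 1.95380286e-01] [[-0.0, 1.0, -0.003], [1.0, 0.0, -0.0], [-0.0, -0.003, -1.0]] 0.09267244481721011
scene [[379.9755054338013, 0.0, 283.4839649575643], [0.0, 379.9755054338013, 215.7787840753898], [0.0, 0.0, 1.0]] [[-0.521, -0.854, -0.02], [-0.615, 0.391, -0.685], [0.592, -0.344, -0.729]] [0.52026884 0.28818936 0.68290709]
side [[435.66201021348724, 0.0, 283.7088252607521], [0.0, 435.66201021348724, 212.98671004171874], [0.0, 0.0, 1.0]] [[-0.903, -0.429, 0.012], [-0.156, 0.302, -0.94], [0.4, -0.851, -0.34]] [0.59011373 0.09224014 1.18828103]
```

View pics/scene0.png

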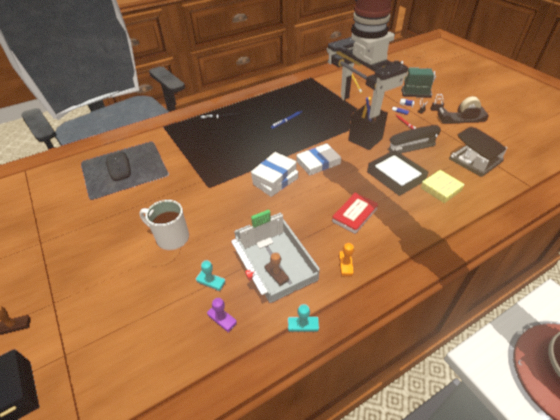

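View pics/side0.png

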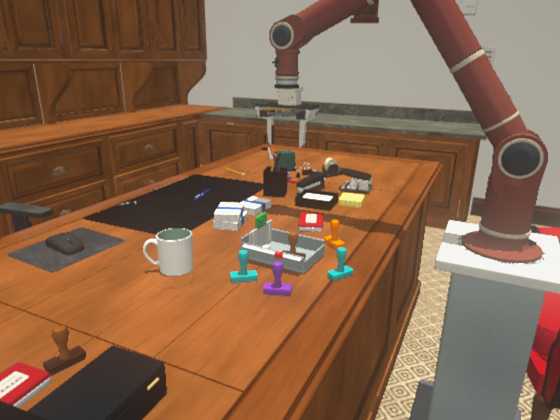

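The scene view shows the tray around (278,258) with the green grip at (261,217), the wooden stamp inside it at (276,268) and the red pointer at (250,274). The red/white tin is at (355,212) and the packs are at (275,173) and (319,158). The side view also shows a second wooden stamp and a second red tin far off at lower left.

```bash
cat > h.py <<'E'
import numpy as np,cv2
def pts(c):
    K=c["camera_matrix"];z=c["z_map"];v,u=np.mgrid[:420,:560]
    P=np.stack([(u-K[0,2])/K[0,0]*z,(v-K[1,2])/K[1,1]*z,z],-1)
    W=(P-c["t"])@c["R"]; W[z<=0]=np.nan
    return W
def ray(c,u,v,h):
    K=c["camera_matrix"];d=c["R"].T@np.array([(u-K[0,2])/K[0,0],(v-K[1,2])/K[1,1],1]);o=-c["R"].T@c["t"]
    return o+d*(h-o[2])/d[2]
def mask(c,lo,hi):
    return cv2.inRange(cv2.cvtColor(np.ascontiguousarray(c["img"]),cv2.COLOR_RGB2HSV),lo,hi)>0
E
python3 - <<'E'
import pickle;from h import *
d=pickle.load(open("c0.pkl","rb"))
for n,px in(("scene",[(278,258),(261,217),(276,258),(250,274),(355,212),(275,173),(319,158),(346,250),(208,268),(303,312),(398,172),(20,320)]),):
    W=pts(d[n])
    for p in px:print(n,p,W[p[1],p[0]].round(3),d[n]["img"][p[1],p[0]])
c=d["scene"];W=pts(c)
U=W[...,:2]
def box(m,t):
    r=cv2.minAreaRect(U[m].astype(np.float32)*1000);print(t,m.sum(),np.round(cv2.boxPoints(r)).tolist(),np.round(r[0]),np.round(r[1]),r[2])
hsv=cv2.cvtColor(np.ascontiguousarray(c["img"]),cv2.COLOR_RGB2HSV)
yy,xx=np.mgrid[:420,:560]
roi=(xx>325)&(xx<385)&(yy>190)&(yy<235)
box(roi&(W[...,2]>0.015)&(W[...,2]<.025),"tin top")
roi=(xx>225)&(xx<325)&(yy>205)&(yy<305)
box(roi&(hsv[...,1]<60)&(W[...,2]>.025)&(W[...,2]<.065),"tray")
g=roi&mask(c,(45,80,40),(75,255,255));print("green",g.sum(),np.nanmean(W[g],0));
r=roi&(mask(c,(0,150,120),(6,255,255))|mask(c,(174,150,120),(180,255,255)));print("red",np.argwhere(r)[:,::-1].tolist());print(W[r].round(3).tolist())
b=roi&mask(c,(5,120,20),(16,255,170))&(W[...,2]>.012);print("brown",b.sum(),np.nanmean(W[b],0)); hi=b&(W[...,2]>.06);print(W[hi].round(3).tolist())
im=cv2.resize(c["img"][200:310,220:390,::-1],None,fx=4.6,fy=4.6,interpolation=cv2.INTER_CUBIC);cv2.imwrite("pics/crop.png",im)
E
```

```text
scene (278, 258) [0.457 0.342 0.08 ] [193 132  89]
scene (261, 217) [0.564 0.322 0.094] [ 99 152  92]
scene (276, 258) [0.459 0.346 0.079] [215 146  91]
scene (250, 274) [0.471 0.402 0.052] [255 105  90]
scene (355, 212) [0.516 0.086 0.021] [255 253 230]
scene (275, 173) [0.721 0.195 0.05 ] [255 255 255]
scene (319, 158) [0.735 0.042 0.025] [113 149 206]
scene (346, 250) [0.407 0.205 0.067] [215 130  42]
scene (208, 268) [0.521 0.472 0.065] [ 90 167 157]
scene (303, 312) [0.332 0.363 0.071] [ 99 228 217]
scene (398, 172) [ 0.572 -0.108  0.021] [255 255 255]
scene (20, 320) [0.642 0.837 0.017] [95 61 44]
tin top 927 [[470.0, 120.0], [508.0, 15.0], [575.0, 39.0], [537.0, 144.0]] [523.  80.] [ 71. 112.] 19.77655029296875
tray 1552 [[407.0, 269.0], [585.0, 259.0], [593.0, 394.0], [416.0, 404.0]] [500. 331.] [135. 178.] 86.58230590820312
green 195 [0.56292057 0.32259502 0.09267757]
red [[246, 270], [245, 271], [246, 271], [245, 272], [251, 273], [249, 274], [250, 274], [251, 274], [246, 275], [247, 275], [248, 275], [249, 275], [250, 275], [251, 275], [247, 276], [248, 276], [249, 276], [
[... 365 characters left out ...]
404, 0.053], [0.468, 0.401, 0.051], [0.473, 0.409, 0.047], [0.468, 0.408, 0.052], [0.468, 0.406, 0.05], [0.467, 0.404, 0.051], [0.467, 0.402, 0.049], [0.468, 0.409, 0.049], [0.468, 0.407, 0.048], [0.468, 0.404, 0.045], [0.469, 0.409, 0.044], [0.468, 0.405, 0.043]]
brown 18 [0.45860641 0.35086079 0.07316919]
[[0.465, 0.354, 0.079], [0.458, 0.339, 0.077], [0.465, 0.354, 0.075], [0.463, 0.353, 0.077], [0.457, 0.342, 0.076], [0.461, 0.352, 0.076], [0.458, 0.351, 0.078], [0.459, 0.348, 0.075], [0.457, 0.347, 0.076], [0.456, 0.345, 0.076], [0.455, 0.344, 0.076], [0.457, 0.349, 0.074], [0.456, 0.348, 0.074], [0.455, 0.346, 0.074], [0.455, 0.344, 0.073], [0.457, 0.349, 0.071], [0.454, 0.346, 0.072]]
```

View pics/crop.png

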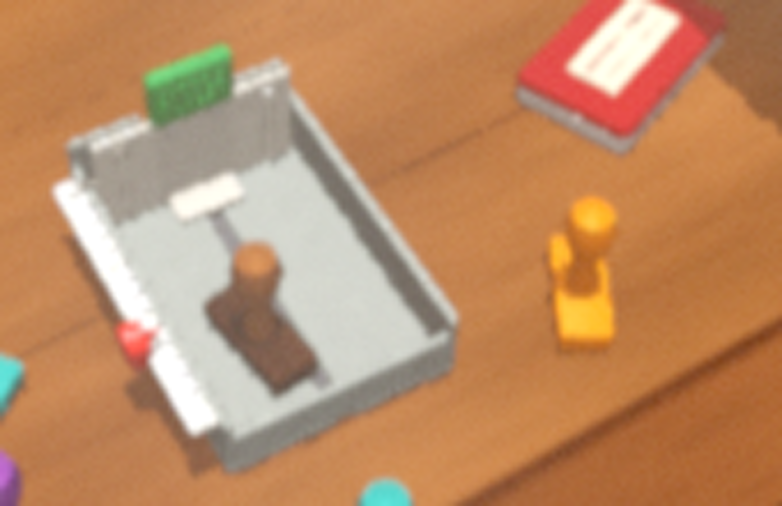

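The crop shows the stamp standing in the tray, with its knob at crop (257,260). The green grip is at the card end at (190,85), the red pointer on the ledge at (137,342), and the real tin at upper right. The tray heading is about -3.4° with its origin near (0.500, 0.3245). I'll move above the stamp.

send_rows(series=[[0.434,-0.239,0,0,0,0.11,100],[0.434,-0.239,0,0,0,0.11,100],[0.434,-0.239,0,0,0,0.11,100],[0.434,-0.239,0,0,0,0.11,100],[0.434,-0.239,0,0,0,0.11,100],[0.434,-0.239,0,0,0,0.11,100],[0.434,-0.239,0,0,0,0.11,100],[0.434,-0.239,0,0,0,0.11,100],[0.434,-0.239,0,0,0,0.11,100],[0.434,-0.239,0,0,0,0.11,100]])

```text
time_s: 0.93
eef_pos: [0.454, 0.3532, 0.1962]
eef_rot: [[0.05, 0.999, -0.003], [0.999, -0.05, 0.003], [0.003, -0.003, -1.0]]
wrist_force: [-0.7, 0.0, -0.5]
finger_gap: 0.093
grip_force: 0.0
```

send_rows(series=[[0,0,0,0,0,0,100],[0,0,0,0,0,0,100],[0,0,0,0,0,0,100],[0,0,0,0,0,0,100],[0,0,0,0,0,0,100],[0,0,0,0,0,0,100],[0,0,0,0,0,0,100],[0,0,0,0,0,0,100],[0,0,0,0,0,0,100],[0,0,0,0,0,0,100]])

```text
time_s: 1.77
eef_pos: [0.4588, 0.3471, 0.1966]
eef_rot: [[0.058, 0.998, -0.0], [0.998, -0.058, 0.0], [0.0, -0.0, -1.0]]
wrist_force: [-0.7, -0.0, 0.0]
finger_gap: 0.093
grip_force: 0.0
```

```bash
python3 - <<'E'
from workcell import state,cams
import cv2,numpy as np,pickle
s=state();print(s['time_s'],s['eef_pos'],np.round(s['eef_rot'],3).tolist(),s['wrist_force'])
c=cams.capture("wrist");pickle.dump(c,open("w1.pkl","wb"));cv2.imwrite("pics/w1.png",c["img"][:,:,::-1]);print(c["camera_matrix"].tolist(),c["R"].round(3).tolist(),(-c["R"].T@c["t"]).round(3))
E
```

```text
1.7667 [0.45880319 0.34714779 0.19658291] [[0.058, 0.998, -0.0], [0.998, -0.058, 0.0], [0.0, -0.0, -1.0]] [-0.65282465 -0.02947459  0.00887736]
[[325.19226210127806, 0.0, 281.93510156827267], [0.0, 325.19226210127806, 210.24761272742415], [0.0, 0.0, 1.0]] [[0.998, -0.058, -0.0], [-0.056, -0.961, 0.271], [-0.016, -0.27, -0.963]] [0.464 0.422 0.384]
```

View pics/w1.png

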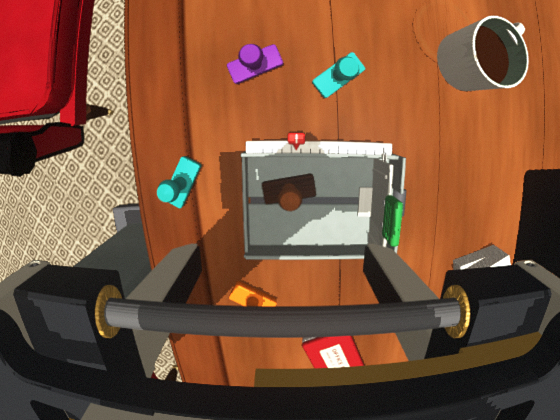

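The wrist view shows the tray axis-aligned, spanning (245,155) to (402,258). The stamp knob is at (290,200), the pointer at (297,138) with its tip pointing down to about (297,146), and the grip at (392,220). I'll compute positions with the fisheye model.

```bash
cat >> h.py <<'E'
def wray(c,u,v,h):
    K=c["camera_matrix"];x=u-K[0,2];y=v-K[1,2];r=np.hypot(x,y)+1e-9;a=r/K[0,0]
    d=c["R"].T@np.array([np.sin(a)*x/r,np.sin(a)*y/r,np.cos(a)]);o=-c["R"].T@c["t"]
    return o+d*(h-o[2])/d[2]
def wpts(c):
    K=c["camera_matrix"];v,u=np.mgrid[:420,:560];x=u-K[0,2];y=v-K[1,2];r=np.hypot(x,y)+1e-9;t=np.tan(r/K[0,0])/r
    z=c["z_map"];W=(np.stack([x*t*z,y*t*z,z],-1)-c["t"])@c["R"];W[z<=0]=np.nan;return W
E
python3 - <<'E'
import pickle;from h import *
c=pickle.load(open("w1.pkl","rb"));W=wpts(c)
yy,xx=np.mgrid[:420,:560]
m=(xx>280)&(xx<315)&(yy>125)&(yy<155)&(mask(c,(0,130,100),(8,255,255))|mask(c,(172,130,100),(180,255,255)))
for y in range(125,155):
    q=np.where(m[y])[0]
    if len(q):print(y,q.min(),q.max(),[wray(c,q.mean(),y,.05).round(4)])
g=mask(c,(45,100,30),(80,255,255))&(xx>370)&(xx<410)&(yy>180)&(yy<260)
t=g&(W[...,2]>.099);print("grip all",np.nanmean(W[g],0),"top",t.sum(),np.nanmin(W[t],0),np.nanmax(W[t],0),np.nanmedian(W[t],0))
k=(xx>270)&(xx<312)&(yy>180)&(yy<215)&(W[...,2]>.07)
print("knob",k.sum(),np.nanmin(W[k],0),np.nanmax(W[k],0),np.nanmean(W[k],0),np.argwhere(k).mean(0))
for z in(.01,.02,.03,.045,.055,.065,.075):
    k=(xx>255)&(xx<325)&(yy>170)&(yy<220)&(abs(W[...,2]-z)<.004)&mask(c,(0,60,0),(20,255,140));print(z,k.sum(),np.nanmin(W[k],0) if k.sum() else'',np.nanmax(W[k],0) if k.sum() else '')
r=(xx>230)&(xx<410)&(yy>135)&(yy<265)&(W[...,2]>.04)&(W[...,2]<.062)&mask(c,(0,0,60),(180,60,255))
R=cv2.minAreaRect(W[r][:,:2].astype(np.float32));print("tray",R)
cv2.imwrite("pics/w1c.png",cv2.resize(c["img"][120:270,230:420,::-1],None,fx=4,fy=4,interpolation=cv2.INTER_CUBIC))
E
```

```text
132 288 302 [array([0.4769, 0.4096, 0.05  ])]
133 288 304 [array([0.4779, 0.4085, 0.05  ])]
134 287 304 [array([0.4772, 0.4075, 0.05  ])]
135 287 305 [array([0.4778, 0.4065, 0.05  ])]
136 287 305 [array([0.4777, 0.4055, 0.05  ])]
137 287 305 [array([0.4777, 0.4044, 0.05  ])]
138 287 305 [array([0.4776, 0.4034, 0.05  ])]
139 287 305 [array([0.4776, 0.4024, 0.05  ])]
140 287 305 [array([0.4775, 0.4013, 0.05  ])]
141 288 304 [array([0.4775, 0.4003, 0.05  ])]
142 289 304 [array([0.478 , 0.3992, 0.05  ])]
143 289 303 [array([0.4773, 0.3982, 0.05  ])]
144 293 299 [array([0.4773, 0.3972, 0.05  ])]
145 294 298 [array([0.4772, 0.3962, 0.05  ])]
146 294 297 [array([0.4767, 0.3952, 0.05  ])]
147 295 297 [array([0.4771, 0.3941, 0.05  ])]
148 295 296 [array([0.4766, 0.3931, 0.05  ])]
149 296 296 [array([0.477, 0.392, 0.05 ])]
grip all [0.56559541 0.32430831 0.09602974] top 427 [0.56188306 0.30045273 0.09900732] [0.57329488 0.34473731 0.1054576 ] [0.56678539 0.32379293 0.10265261]
knob 453 [0.4548226  0.33295116 0.070002  ] [0.47886879 0.35679707 0.08358858] [0.46697059 0.34646059 0.07823588] [199.0397351  289.18543046]
0.01 0  
0.02 164 [0.43735117 0.32990072 0.01601241] [0.49720847 0.36044675 0.02399546]
0.03 78 [0.43986888 0.33054494 0.02600839] [0.49604135 0.3566637  0.03357688]
0.045 0  
0.055 0  
0.065 7 [0.45483444 0.34385421 0.06782022] [0.47435614 0.35628971 0.06897162]
0.075 172 [0.45574215 0.33521721 0.0710456 ] [0.47869592 0.35600552 0.07899574]
tray ((0.5031620264053345, 0.3347212076187134), (0.13820698857307434, 0.17462752759456635), 86.47378540039062)
```

View pics/w1c.png

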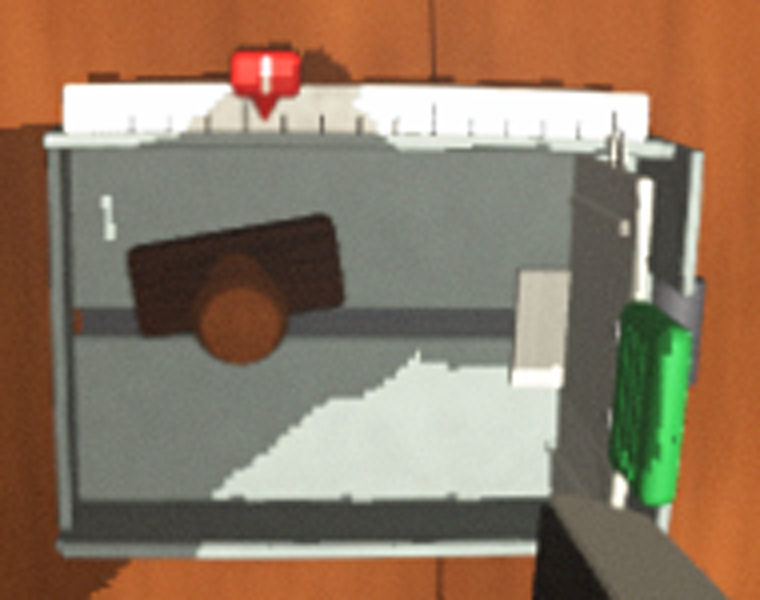

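send_rows(series=[[-0.002,0.01,0.04,0,0,0,100],[-0.002,0.01,0.08,0,0,0,100],[-0.002,0.01,0.12,0,0,0,100],[-0.002,0.01,0.15,0,0,0,100],[-0.002,0.01,0.17,0,0,0,100],[-0.002,0.01,0.188,0,0,0,100],[-0.002,0.01,0.188,0,0,0,100],[-0.002,0.01,0.188,0,0,0,100],[-0.002,0.01,0.188,0,0,0,100],[-0.002,0.01,0.188,0,0,0,100]])

```text
time_s: 2.65
eef_pos: [0.4675, 0.3459, 0.0475]
eef_rot: [[0.057, 0.998, 0.002], [0.998, -0.057, 0.002], [0.002, 0.002, -1.0]]
wrist_force: [-0.7, 0.4, 0.1]
finger_gap: 0.0928
grip_force: 0.0
```

send_rows(series=[[0,0,0,0,0,0,60],[0,0,0,0,0,0,40],[0,0,0,0,0,0,30],[0,0,0,0,0,0,20],[0,0,0,0,0,0,10],[0,0,0,0,0,0,0],[0,0,0,0,0,0,0],[0,0,0,0,0,0,0],[0,0,0,0,0,0,0],[0,0,0,0,0,0,0]], newtons=15)

```text
time_s: 3.48
eef_pos: [0.4666, 0.3452, 0.0461]
eef_rot: [[0.058, 0.998, -0.0], [0.998, -0.058, 0.0], [0.0, -0.0, -1.0]]
wrist_force: [0.2, 0.4, 0.0]
finger_gap: 0.0308
grip_force: 0.0
```

send_rows(series=[[0,0,0,0,0,0,0],[0,0,0,0,0,0,0],[0,0,0,0,0,0,0],[0,0,0,0,0,0,0],[0,0,-0.01,0,0,0,0],[0,0,-0.03,0,0,0,0],[0,0,-0.06,0,0,0,0],[0,0,-0.09,0,0,0,0],[0,0,-0.12,0,0,0,0],[0,0,-0.15,0,0,0,0]])

```text
time_s: 4.32
eef_pos: [0.4664, 0.3449, 0.1677]
eef_rot: [[0.058, 0.998, -0.0], [0.998, -0.058, -0.0], [-0.0, -0.0, -1.0]]
wrist_force: [-0.5, 0.0, -0.4]
finger_gap: 0.023
grip_force: 15.0
```

```bash
python3 - <<'E'
from workcell import state,cams
from h import *
import pickle
s=state();print(s['time_s'],s['eef_pos'],s['wrist_force'],s['finger_gap'],s['grip_force'])
a=cams.capture("scene");b=cams.capture("wrist");pickle.dump((a,b),open("c2.pkl","wb"))
im=np.hstack([cv2.resize(a["img"][150:330,200:400],(400,360)),cv2.resize(b["img"][100:400,130:430],(360,360))])
cv2.imwrite("pics/lift.png",im[:,:,::-1])
yy,xx=np.mgrid[:420,:560]
W=pts(a);roi=(xx>325)&(xx<385)&(yy>190)&(yy<235)&(W[...,2]>0.015)&(W[...,2]<.025)
print(cv2.minAreaRect(W[roi][:,:2].astype(np.float32)))
E
```

```text
4.3167 [0.4664267  0.34491151 0.16774112] [-0.51100258  0.03392748 -0.36174118] 0.02302770787815905 14.999923906289041
((0.5229815244674683, 0.08004532754421234), (0.07057587802410126, 0.11261113733053207), 19.828353881835938)
```

View pics/lift.png

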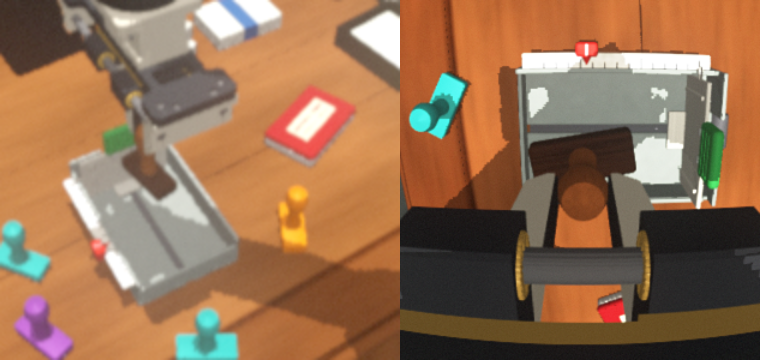

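The stamp is lifted and hangs upright in the grip, and the tin is unchanged. I'll carry it over.

send_rows(series=[[-0.01,0.003,0,0,0,0,0],[-0.035,0.01,0,0,0,0,0],[-0.07,0.02,0,0,0,0,0],[-0.11,0.03,0,0,0,0,0],[-0.15,0.042,0,0,0,0,0],[-0.19,0.053,0,0,0,0,0],[-0.23,0.064,0,0,0,0,0],[-0.27,0.075,0,0,0,0,0],[-0.305,0.084,0,0,0,0,0],[-0.3265,0.09,0,0,0,0,0]])

```text
time_s: 5.25
eef_pos: [0.5223, 0.0744, 0.1644]
eef_rot: [[0.063, 0.998, -0.004], [0.998, -0.063, -0.004], [-0.004, -0.004, -1.0]]
wrist_force: [0.5, -0.6, -1.3]
finger_gap: 0.0226
grip_force: 15.0
```

send_rows(series=[[0,0,0,0,0,0,0],[0,0,0.02,0,0,0,0],[0,0,0.05,0,0,0,0],[0,0,0.08,0,0,0,0],[0,0,0.1,0,0,0,0],[0,0,0.115,0,0,0,0],[0,0,0.12,0,0,0,0],[0,0,0.12,0,0,0,0],[0,0,0.12,0,0,0,0],[0,0,0.12,0,0,0,0]])

```text
time_s: 6.08
eef_pos: [0.5239, 0.0806, 0.0707]
eef_rot: [[0.057, 0.998, 0.001], [0.998, -0.057, 0.0], [0.0, 0.001, -1.0]]
wrist_force: [0.5, 0.6, -1.2]
finger_gap: 0.0228
grip_force: 15.0
```

```bash
python3 - <<'E'
from workcell import state,cams
from h import *
s=state();print(s['time_s'],s['eef_pos'],s['wrist_force'],s['finger_gap'],s['grip_force'])
b=cams.capture("wrist");a=cams.capture("side")
im=np.hstack([cv2.resize(a["img"][190:270,270:370],(400,320)),cv2.resize(b["img"][100:400,130:430],(320,320))])
cv2.imwrite("pics/place.png",im[:,:,::-1])
E
```

```text
6.0833 [0.52392587 0.08060679 0.07074706] [ 0.4844849   0.57768751 -1.18598016] 0.02277627288519759 14.999822837125976
```

View pics/place.png

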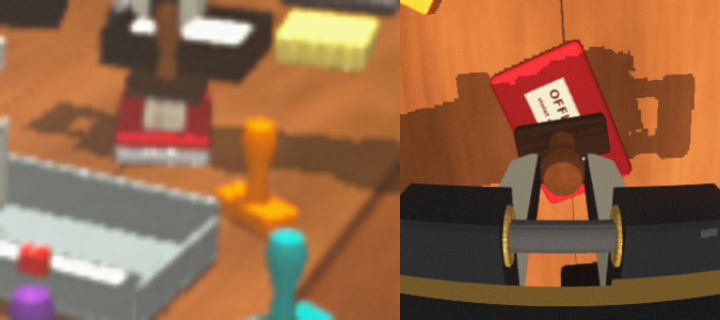

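The stamp is above the tin and well centred. I'll lower the last 13 mm slowly.

send_rows(series=[[0,0,0.004,0,0,0,0],[0,0,0.008,0,0,0,0],[0,0,0.011,0,0,0,0],[0,0,0.0135,0,0,0,0],[0,0,0.015,0,0,0,0],[0,0,0.016,0,0,0,0],[0,0,0.0165,0,0,0,0],[0,0,0.0165,0,0,0,0],[0,0,0.0165,0,0,0,0],[0,0,0.0165,0,0,0,0]])

```text
time_s: 7.02
eef_pos: [0.5232, 0.0803, 0.0572]
eef_rot: [[0.057, 0.998, -0.0], [0.998, -0.057, 0.0], [0.0, -0.0, -1.0]]
wrist_force: [-2.0, -0.1, 5.2]
finger_gap: 0.0225
grip_force: 15.0
```

Contact: the vertical wrist force rose to 5 N. I'll release.

send_rows(series=[[0,0,0,0,0,0,26],[0,0,0,0,0,0,28],[0,0,0,0,0,0,32],[0,0,0,0,0,0,40],[0,0,0,0,0,0,60],[0,0,0,0,0,0,80],[0,0,0,0,0,0,80],[0,0,0,0,0,0,80],[0,0,0,0,0,0,80],[0,0,0,0,0,0,80]])

```text
time_s: 7.85
eef_pos: [0.5235, 0.0803, 0.0569]
eef_rot: [[0.058, 0.998, 0.0], [0.998, -0.058, 0.0], [0.0, 0.0, -1.0]]
wrist_force: [-0.0, -0.4, 0.6]
finger_gap: 0.0714
grip_force: 0.0
```

send_rows(series=[[0,0,-0.01,0,0,0,80],[0,0,-0.03,0,0,0,80],[0,0,-0.06,0,0,0,80],[0,0,-0.09,0,0,0,80],[0,0,-0.12,0,0,0,80],[0,0,-0.15,0,0,0,80],[0,0,-0.15,0,0,0,80],[0,0,-0.15,0,0,0,80],[0,0,-0.15,0,0,0,80],[0,0,-0.15,0,0,0,80]])

```text
time_s: 8.68
eef_pos: [0.5225, 0.08, 0.1759]
eef_rot: [[0.058, 0.998, -0.003], [0.998, -0.058, -0.0], [-0.001, -0.003, -1.0]]
wrist_force: [-0.1, -0.4, 1.1]
finger_gap: 0.0744
grip_force: 0.0
```

```bash
python3 - <<'E'
from workcell import state,cams
from h import *
s=state();print(s['time_s'],s['eef_pos'],s['wrist_force'],s['finger_gap'],s['grip_force'])
b=cams.capture("wrist");a=cams.capture("side")
im=np.hstack([cv2.resize(a["img"][190:270,270:370],(400,320)),cv2.resize(b["img"][100:400,130:430],(320,320))])
cv2.imwrite("pics/rel.png",im[:,:,::-1])
W=wpts(b);yy,xx=np.mgrid[:420,:560];k=(W[...,2]>.075)&(W[...,2]<.12)&(np.hypot(W[...,0]-.523,W[...,1]-.08)<.04)
print(k.sum(),np.nanmin(W[k],0),np.nanmax(W[k],0))
E
```

```text
8.6833 [0.52248194 0.08004367 0.17591477] [-0.10556681 -0.43622341  1.06437113] 0.0743675116860732 0.0
581 [0.51153876 0.06991528 0.07641934] [0.53605757 0.09181792 0.09494455]
```

View pics/rel.png

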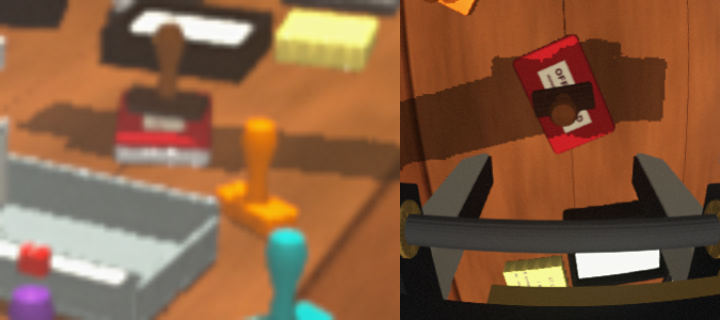

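The stamp stands upright on the tin, with its top at z ≈ 0.095 and its centre within a couple of mm of the tin's. Next is the grip.

send_rows(series=[[0.02,0.002,0,0,0,0,60],[0.06,0.007,0,0,0,0,60],[0.1,0.012,0,0,0,0,60],[0.15,0.018,0,0,0,0,60],[0.2,0.025,0,0,0,0,60],[0.24,0.03,0,0,0,0,60],[0.28,0.035,0,0,0,0,60],[0.306,0.038,0,0,0,0,60],[0.306,0.038,0,0,0,0,60],[0.306,0.038,0,0,0,0,60]])

```text
time_s: 9.62
eef_pos: [0.5669, 0.3241, 0.1753]
eef_rot: [[0.055, 0.999, -0.003], [0.999, -0.055, -0.001], [-0.001, -0.002, -1.0]]
wrist_force: [0.5, -1.1, 0.1]
finger_gap: 0.0559
grip_force: 0.0
```

```bash
python3 - <<'E'
from workcell import state,cams
from h import *
import pickle
s=state();print(s['time_s'],s['eef_pos'],s['wrist_force'],s['finger_gap'],s['grip_force'])
c=cams.capture("wrist");pickle.dump(c,open("w3.pkl","wb"));W=wpts(c)
near=np.hypot(W[...,0]-.5675,W[...,1]-.3226)<.035
t=near&mask(c,(45,100,30),(80,255,255))&(W[...,2]>.1);print("top",t.sum(),np.nanmin(W[t],0),np.nanmax(W[t],0),cv2.minAreaRect(W[t][:,:2].astype(np.float32)))
m=(np.hypot(W[...,0]-.477,W[...,1]-.4)<.03)&(mask(c,(0,130,100),(8,255,255))|mask(c,(172,130,100),(180,255,255)))
for y in range(420):
    q=np.where(m[y])[0]
    if len(q):print(y,q.min(),q.max(),wray(c,q.mean(),y,.05).round(4))
E
```

```text
9.6167 [0.56687386 0.32409973 0.17531187] [ 0.47165873 -1.14712212  0.09576071] 0.05592442279356052 0.0
top 546 [0.56254392 0.30035686 0.10000837] [0.57358479 0.34460594 0.10515995] ((0.5682172775268555, 0.3225322365760803), (0.04426458850502968, 0.009206083603203297), 86.58338928222656)
118 180 195 [0.48  0.409 0.05 ]
119 178 197 [0.4799 0.408  0.05  ]
120 178 198 [0.4808 0.4069 0.05  ]
121 177 197 [0.4796 0.406  0.05  ]
122 177 198 [0.4801 0.405  0.05  ]
123 177 198 [0.48  0.404 0.05 ]
124 178 198 [0.4805 0.4029 0.05  ]
125 177 197 [0.4792 0.4021 0.05  ]
126 177 196 [0.4786 0.4012 0.05  ]
127 178 195 [0.4785 0.4002 0.05  ]
128 179 194 [0.4785 0.3992 0.05  ]
129 179 193 [0.4776 0.3983 0.05  ]
130 184 190 [0.4785 0.3972 0.05  ]
131 184 189 [0.4779 0.3962 0.05  ]
132 184 189 [0.4778 0.3953 0.05  ]
133 185 188 [0.4777 0.3943 0.05  ]
134 186 188 [0.4781 0.3932 0.05  ]
135 187 187 [0.478  0.3922 0.05  ]
```

send_rows(series=[[0,0,0.03,0,0,0,60],[0,0,0.06,0,0,0,60],[0,0,0.09,0,0,0,60],[0,0,0.11,0,0,0,60],[0,0,0.125,0,0,0,60],[0,0,0.136,0,0,0,60],[0,0,0.136,0,0,0,60],[0,0,0.136,0,0,0,40],[0,0,0.136,0,0,0,20],[0,0,0.136,0,0,0,0]], newtons=30)

```text
time_s: 10.5
eef_pos: [0.5689, 0.3233, 0.0695]
eef_rot: [[0.058, 0.998, 0.002], [0.998, -0.058, 0.001], [0.001, 0.002, -1.0]]
wrist_force: [0.3, -0.4, -0.0]
finger_gap: 0.0408
grip_force: 0.0
```

send_rows(series=[[0,0,0,0,0,0,0],[0,0,0,0,0,0,0],[0,0,0,0,0,0,0],[0,0,0,0,0,0,0],[0,0,0,0,0,0,0],[0,0,0,0,0,0,0],[0,0,0,0,0,0,0],[0,0,0,0,0,0,0],[0,0,0,0,0,0,0],[0,0,0,0,0,0,0]])

```text
time_s: 11.33
eef_pos: [0.5672, 0.323, 0.0682]
eef_rot: [[0.057, 0.998, -0.001], [0.998, -0.057, -0.0], [-0.0, -0.001, -1.0]]
wrist_force: [-3.6, -0.4, 3.6]
finger_gap: 0.0097
grip_force: 30.0
```

Gripped at 9.7 mm with 30 N. I'll pull back smoothly, stopping slightly short to check.

send_rows(series=[[0,-0.005,0,0,0,0,0],[0,-0.015,0,0,0,0,0],[0,-0.03,0,0,0,0,0],[0,-0.045,0,0,0,0,0],[0,-0.06,0,0,0,0,0],[0,-0.075,0,0,0,0,0],[0,-0.09,0,0,0,0,0],[0,-0.102,0,0,0,0,0],[0,-0.11,0,0,0,0,0],[0,-0.115,0,0,0,0,0]])

```text
time_s: 12.17
eef_pos: [0.4812, 0.3281, 0.0683]
eef_rot: [[0.059, 0.998, 0.01], [0.998, -0.059, 0.002], [0.003, 0.01, -1.0]]
wrist_force: [8.1, 0.8, -5.4]
finger_gap: 0.0098
grip_force: 30.0
```

send_rows(series=[[0,0,0,0,0,0,0],[0,0,0,0,0,0,0],[0,0,0,0,0,0,0],[0,0,0,0,0,0,0],[0,0,0,0,0,0,0],[0,0,0,0,0,0,0],[0,0,0,0,0,0,0],[0,0,0,0,0,0,0],[0,0,0,0,0,0,0],[0,0,0,0,0,0,0]])

```text
time_s: 13.0
eef_pos: [0.4818, 0.3281, 0.0683]
eef_rot: [[0.059, 0.998, 0.01], [0.998, -0.06, 0.003], [0.003, 0.01, -1.0]]
wrist_force: [7.4, 0.5, -4.6]
finger_gap: 0.0097
grip_force: 30.0
```

```bash
python3 - <<'E'
from workcell import state,cams
from h import *
import pickle
s=state();print(s['time_s'],s['eef_pos'],s['wrist_force'],s['finger_gap'],s['grip_force'])
w=cams.capture("wrist");a=cams.capture("scene");pickle.dump((w,a),open("c4.pkl","wb"));W=wpts(w)
k=np.hypot(W[...,0]-.476,W[...,1]-.395)<.025
vv,uu=np.where(k);v0,v1,u0,u1=vv.min(),vv.max(),uu.min(),uu.max();print(v0,v1,u0,u1)
cr=lambda i,v0,v1,u0,u1,n:cv2.resize(i[v0:v1,u0:u1],(n,360),interpolation=cv2.INTER_CUBIC)
im=np.hstack([cr(w["img"],v0,v1,u0,u1,int(360*(u1-u0)/(v1-v0))),cr(a["img"],250,300,220,270,360)])
cv2.imwrite("pics/ear.png",im[:,:,::-1]);print(im.shape)
E
```

```text
13.0 [0.48179112 0.32810644 0.06831616] [ 7.37799068  0.5287618  -4.61130558] 0.009728660818803312 30.0418558716774
101 176 227 303
(360, 724, 3)
```

View pics/ear.png

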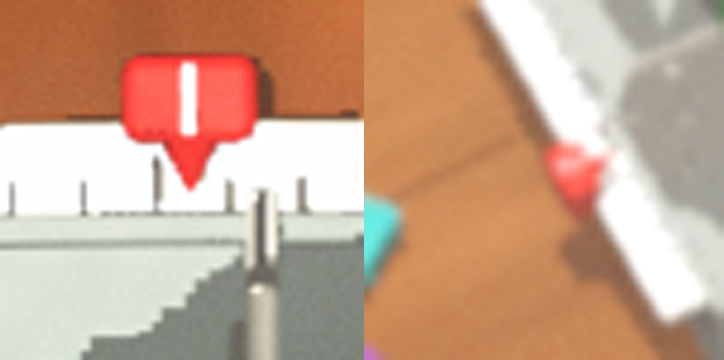

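The crop shows the pointer tip at u=190 and the ear's black line at u=262, so the ear is about 9 mm short (the 18 mm clip spans 138 px). I'll pull that much further.

send_rows(series=[[0,-0.003,0,0,0,0,0],[0,-0.006,0,0,0,0,0],[0,-0.009,0,0,0,0,0],[0,-0.011,0,0,0,0,0],[0,-0.0115,0,0,0,0,0],[0,-0.0115,0,0,0,0,0],[0,-0.0115,0,0,0,0,0],[0,-0.0115,0,0,0,0,0],[0,-0.0115,0,0,0,0,0],[0,-0.0115,0,0,0,0,0]])

```text
time_s: 13.93
eef_pos: [0.4729, 0.3286, 0.0683]
eef_rot: [[0.06, 0.998, 0.011], [0.998, -0.06, 0.003], [0.003, 0.011, -1.0]]
wrist_force: [7.4, 2.1, -5.9]
finger_gap: 0.0096
grip_force: 30.0
```

send_rows(series=[[0,0,0,0,0,0,0],[0,0,0,0,0,0,0],[0,0,0,0,0,0,0],[0,0,0,0,0,0,0],[0,0,0,0,0,0,0],[0,0,0,0,0,0,0],[0,0,0,0,0,0,0],[0,0,0,0,0,0,0],[0,0,0,0,0,0,0],[0,0,0,0,0,0,0]])

```text
time_s: 14.77
eef_pos: [0.4729, 0.3286, 0.0683]
eef_rot: [[0.06, 0.998, 0.011], [0.998, -0.06, 0.003], [0.003, 0.011, -1.0]]
wrist_force: [7.9, 0.6, -5.3]
finger_gap: 0.0098
grip_force: 30.0
```

```bash
python3 - <<'E'
from workcell import state,cams
from h import *
s=state();print(s['time_s'],s['eef_pos'],s['wrist_force'],s['finger_gap'],s['grip_force'])
w=cams.capture("wrist");a=cams.capture("scene");W=wpts(w)
k=np.hypot(W[...,0]-.476,W[...,1]-.395)<.025
vv,uu=np.where(k);v0,v1,u0,u1=vv.min(),vv.max(),uu.min(),uu.max();print(v0,v1,u0,u1)
cr=lambda i,v0,v1,u0,u1,n:cv2.resize(i[v0:v1,u0:u1],(n,360),interpolation=cv2.INTER_CUBIC)
im=np.hstack([cr(w["img"],v0,v1,u0,u1,int(360*(u1-u0)/(v1-v0))),cr(a["img"],190,240,325,385,400)])
cv2.imwrite("pics/ear2.png",im[:,:,::-1]);print(im.shape)
E
```

```text
14.7667 [0.47291934 0.328627   0.06830535] [ 7.90238051  0.62702029 -5.32016751] 0.009794377075270972 30.045017302036285
101 179 241 316
(360, 746, 3)
```

View pics/ear2.png

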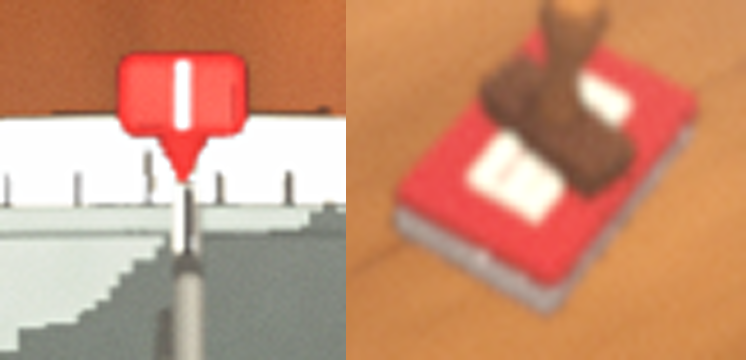

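The ear line (u≈185) is level with the pointer tip (u≈184), the arm is still, and the stamp stands upright on the tin. Handing in.

```bash
python3 -c "
from workcell import arm
print(arm.close_job())"
```

```text
the job is handed in; nothing more can be done
None
```

The stamp stands upright on the ink pad tin and is let go; the follower is held still by its green grip at 30 N with its ear line level with the red pointer, and the job is handed in at about 15 s, with no result reported back.

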